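# Make up a candlestick kit in the workshop tray

### The job

Gather the four turned parts of one candlestick from the felt into the wooden kit tray: seat the wide bored foot on the steel centring post, flange face down and fully home, then the narrower bored drip pan on top of it the same way; lay the eight-sided stem across its pair of notched rests, and stand the candle cup upright in the round well. Leave the undrilled pan blank and the plain square bar, which do not belong to the kit, where they lie, and let go of everything.

Things in the scene. Friction and masses are not known exactly. Their poses are not given: they have to be found in the camera images.
- tray: Fixed open wooden tray, 322 x 162 mm outside, walls 8 mm thick and 30 mm high, floor 8 mm thick. Origin under its centre at bench level, x along its length. Three inserts (post, rests, well), each 100 mm along the tray by 142 mm across, lie in it side by side in any order, at the tray's yaw.
- post: Pale wooden insert plate 10 mm thick with a bright steel centring post in its middle: 15 mm diameter, straight for 46 mm above the plate, then a 10 mm cone to a blunt tip 66 mm above the origin. Origin at the centre of the plate's underside, z up; parts seat on the plate's top, 10 mm above the origin. Fixed.
- rests: Pale wooden plate 10 mm thick, origin centre of its underside; two rests 8 mm thick at y = +-30 mm (52 mm free between), each with a notch 34 mm wide at x = 0, floor 26 mm and cheeks 38 mm above the origin, 64 mm wide overall. The stem's thin part lies in both notches along this y, its middle midway, its axis 35 mm above the origin, end collars outside the rests. Fixed.
- well: Pale wooden insert block 24 mm thick with one round flat-bottomed well in its middle, 56 mm diameter and 12 mm deep; the well's floor is 12 mm above the origin. Origin at the centre of the block's underside. Fixed.
- foot: Candlestick foot, dark steel, 0.27 to 0.49 kg: round flange 84 mm wide and 6 mm thick at the bottom, flat face on the felt; moulding 50 mm wide up to 11 mm; above 13 mm a straight collar 35 mm in diameter up to 34 mm, to grip it by; 20 mm bore right through. Loose. Origin at the centre of its flat underside, z up along the bore.
- pan: Drip pan, dark steel, 0.13 to 0.24 kg: round flange 64 mm diameter and 5 mm thick at the bottom (flat face on the felt), straight collar 35 mm diameter from 6 to 28 mm, with a 20 mm bore right through. Loose. Origin at the centre of its flat underside, z up along the bore. Seated on the foot its origin is 44 mm above that of the post insert.
- stem: Candlestick stem, dark steel, 0.18 to 0.32 kg, lying down: eight-sided bar 110 mm long and 18 mm across flats, with an eight-sided collar 26 mm across flats and 12 mm long at each end. Loose. Origin at its very middle, on its axis (13 mm above the felt), x along its length.
- cup: Candle cup, dark steel, about 0.1 kg, standing upright: small open cup 30 mm outside diameter and 40 mm tall on a 38 mm diameter, 4 mm thick foot ring. Loose. Origin at the centre of its underside, z up.
- blank: Look-alike to leave: undrilled pan blank, dark steel, outwardly like the drip pan (flange 64 mm, collar 35 mm diameter, 28 mm tall) but solid, with no bore. Loose. Origin at the centre of its underside.
- bar: Look-alike to leave: plain square bar of dark steel, 110 mm long, 18 x 18 mm, no collars, lying down. Loose. Origin at the centre of its underside, x along its length.
Mind the look-alikes: they are no part of the job. What is shaped like the stem but green or red is not meant. What is shaped like the foot but pink is not meant.

How it is judged:
By the outcome, as a careful person would: the job done as asked, in the order asked, and still so for the second after the job is handed in, with the robot touching nothing.
It also fails if it takes over 90 s, if anything falls off the work surface, if the arm or the gripper's body presses on something with over 40 N, if the wrist force passes 120 N, or if a joint passes its speed limit or range.

### The arm

A 6-joint arm with a two-finger parallel gripper is mounted at the origin on the work surface. World frame = base frame: x ahead of the robot, y to its left, z up, the work surface at z = 0. Lengths are in m, angles in rad, forces in N, time in s.
With the tool pointing down it reaches from about 0.35 to 0.775 m from the base axis. Payload 7.3 kg.
Tool frame: the origin (TCP) lies at the very end of the fingers, on their centre line; the grasp point (between the pads) lies 19 mm behind it; z points along the fingers, y is the line along which they close (so a half turn about z gives the same grasp; the last joint's range is limited). The gripper opens to 92 mm and grips with 3 to 60 N. Pads are 19 mm wide; open, the fingers measure 130 mm over their backs; the gripper's body (75 mm by 190 mm) begins 47 mm behind the grasp point.
Start: joints at [-1.254, 0.342, 1.524, -0, 1.275, -0.146], TCP at [0.234, -0.47, 0.227] pointing down, gripper open.
Joint ranges: [-2.53, 2.53], [-0.77, 2.02], [0.04, 2.7], [-1, 4.14], [0.28, 2.66], [-3.11, 3.11]. Speed limits (rad/s): [2.57, 2.57, 3.14, 3.14, 3.14, 3.14].

### API

Orientations are given as [roll, pitch, yaw] about the fixed x, y, z axes, in that order (R = Rz(yaw) Ry(pitch) Rx(roll)).
In Python, from cell import observe, read_camera, get_calibration, hand_in, search_frame gives the robot as it stands.
- The arm moves only by the tool step_arm, never from a script. Its argument "commands" is a list of rows, each an object with "translation": the shift along the tool's x, y, z in mm, a list of three; "roll": the turn about the tool's z in rad. In form: [{"translation": [x, y, z], "roll": roll}, ...]. A call has 1 to 20 rows; each row shifts and turns the commanded pose from where the row before left it, along the tool's axes as they then stand; what a row does not reach is not made up. A row lasts 1/12 s, in which the tool goes at most 41.7 mm and 7.16 degrees, less where a joint would pass 70% of its speed; a pose out of reach is approached as far as the arm can. A call is refused whole if a number of a shift passes 41.7 or a number of a turn 0.125, either way. A call with a gripper value outside its range is refused whole. "fingers" is the opening, from 0 (shut) to 1 (fully open), set as the call begins (left out, the last holds). The fingers move at their own pace and stop on an object; "grip_force" is the grip in N (left out, the last holds). Time passes only in rows, so rows that do not move let the fingers close. It gives the time, the measured TCP pose, the force, the opening and the grip force at its end, in the units of the state.
- observe(): the state, without advancing time (a new reading comes with each control period).
- read_camera(name): name is "scene" or "top" or "wrist"; returns the picture (400x640x3 uint8, red, green, blue); there is no depth.
- get_calibration(name): a dict with "camera_matrix" (3x3 intrinsics, pixels), "world_from_camera" (4x4, takes a point from camera to world coordinates). Camera axes: x right, y up, looking along -z (the intrinsics and any distortion apply to the point x, -y, -z); pixel columns grow to the right and rows downward; lengths in m; the calibration is good to about 2 mm. A picture is of the moment at which its call begins: read the wrist's pose just before it. get_calibration takes no time and is no camera call; for the wrist camera it gives the pose at the moment of the call.
- hand_in(): hands the job in; it is judged then, once.
Trained networks look in the newest picture that a camera, given by its name, has taken for a name from the list of things; names that differ only in an ending like _2 or _b are one class to them, and where a whole thing is asked for, a point or a joint stands for the part that bears it (a point fixed in the world has none). Each returns a list of dicts, best first, with "confidence" (0 to 1); they miss things now and then, are a little off and sometimes report something else, mostly with a low value. They report only what shows in the picture. A call takes as long as a camera call. They do not tell look-alikes from the thing itself.
- search_frame(camera, name): "at" ([x, y, z] in m, in world coordinates, good to about 4 mm: the middle of the surface that is visible of it).
The state is a dict: "time": time; "qpos": joint angles; "qvel": joint speeds; "joint_efforts": joint torques, N m; "tool_pos": TCP position; "tool_rot": TCP orientation; "contact_force": force on the tool from outside, world axes, zero at the start; "torque": the same for the moment, N m; "opening": finger opening in m; "grip_force": force on a finger pad.
Only numpy, scipy, OpenCV 4.12 (cv2) and the standard library are available. Lean on these libraries where they do the work, as an engineer would, in place of code of your own. Each camera call takes 0.05 s, during which the arm holds its last target. There are 200 camera calls.

## Working session

There is one attempt and no reset: what is moved stays moved. The work goes in short steps, Python scripts to look and compute and a tool call to move; the robot and the scene stay as the last step left them, time stands still between calls to the robot, and variables do not carry over. Pictures are saved under pics/ and viewed, at most 14 in all, crops included, and the job is handed in when it is done.

Besides the shell and the picture viewer there is one more tool, called after "Emit:" as a command line: name --argument value ..., lists and objects as JSON in quotes. step_arm: Moves the arm, as the interface text tells. Its arguments: {"type":"object","properties":{"commands":{"type":"array"},"fingers":{"type":"number"},"grip_force":{"type":"number"}},"required":["commands"]}

```bash
mkdir -p pics; ls; python3 - <<'E'
from cell import *
import cv2
print(observe())
for n in("top","scene"):
    im=read_camera(n); cv2.imwrite(f"pics/{n}0.png",im[:,:,::-1])
    c=get_calibration(n); print(n,c)
    for k in ["foot","pan","stem","cup","blank","bar","post","rests","well","tray"]:
        if n=="top": print(k,[(r['at'],round(r['confidence'],2)) for r in search_frame(n,k)])
E
```

```text
pics
{'time': 0.0, 'qpos': array([-1.25399569e+00,  3.42715690e-01,  1.52505595e+00,  2.16666425e-05,
        1.27541012e+00, -1.45969633e-01]), 'qvel': array([ 3.18428489e-04,  1.91287659e-05,  2.83033894e-04, -1.24550580e-04,
       -6.25635068e-04,  6.16679033e-04]), 'joint_efforts': array([ 1.97278525e-03, -4.31242919e+01, -2.44212663e+01,  7.19079142e-02,
        5.60267537e-02, -1.26455443e-04]), 'tool_pos': array([ 0.2342803 , -0.46934851,  0.22603504]), 'tool_rot': array([-3.14002346e+00, -2.51635934e-04,  4.62763749e-01]), 'contact_force': array([-0.3781369 ,  0.43604084,  0.06151309]), 'torque': array([-0.0080754 ,  0.02680247, -0.0192931 ]), 'grip_force': 0.0, 'opening': 0.09183231766513975}
top {'camera_matrix': array([[419.5801906 ,   0.        , 319.9783835 ],
       [  0.        , 419.5801906 , 204.31842786],
       [  0.        ,   0.        ,   1.        ]]), 'world_from_camera': array([[-0.00549299,  0.98548677, -0.16966336,  0.28061625],
       [-0.99987437, -0.00793549, -0.01372139, -0.10699578],
       [-0.01486861,  0.16956668,  0.98540655,  1.25282868],
       
[... 308 characters left out ...]
9, 0.0002], 0.55)]
bar [([0.6394, 0.2458, 0.0231], 0.66)]
post [([0.6723, -0.0013, 0.0196], 0.56)]
rests [([0.5785, -0.0093, 0.0189], 0.96)]
well [([0.4746, -0.0215, 0.033], 0.95), ([0.575, -0.0097, 0.0142], 0.54)]
tray [([0.5761, -0.0079, 0.031], 0.79)]
scene {'camera_matrix': array([[485.80449251,   0.        , 327.09310577],
       [  0.        , 485.80449251, 197.47252027],
       [  0.        ,   0.        ,   1.        ]]), 'world_from_camera': array([[-0.88642388, -0.32674609,  0.32785621,  0.93406198],
       [ 0.4626954 , -0.64518659,  0.60798621,  0.73347111],
       [ 0.01287131,  0.69063106,  0.72309271,  1.04678624],
       [ 0.        ,  0.        ,  0.        ,  1.        ]])}
```

View pics/top0.png

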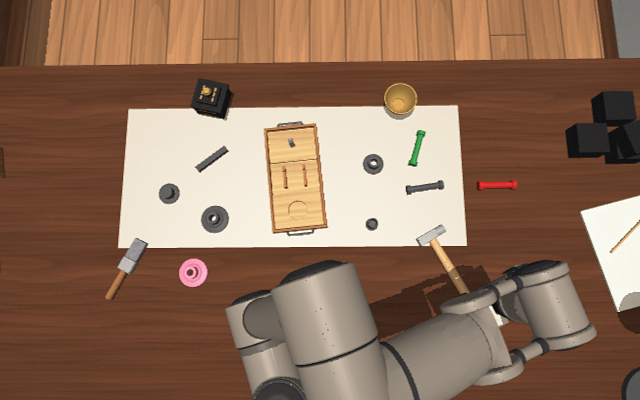

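View pics/scene0.png

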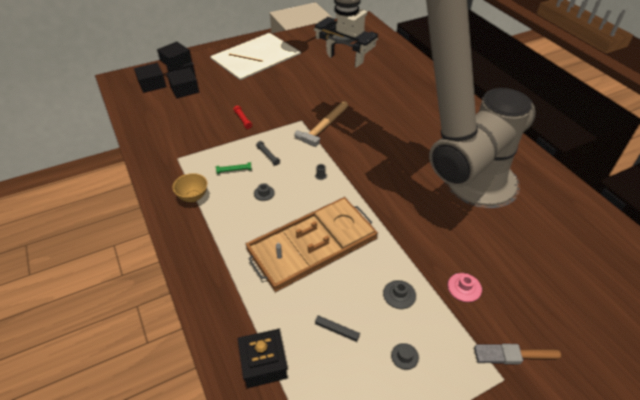

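The top view shows the tray at about (295,178), with the post insert at the top, the rests in the middle and the well at the bottom. The foot is at (214,219), the bored pan apparently at (373,163), the blank at (169,193), the dark stem at (425,187), the cup at (372,224) and the bar at (212,158). I'll segment these and turn them into positions.

```bash
cat > h.py <<'E'
import numpy as np, cv2
from cell import *
def ray(c,uv,z):
    K=c['camera_matrix'];T=c['world_from_camera']
    d=np.linalg.inv(K)@np.array([uv[0],uv[1],1.]); d=T[:3,:3]@np.array([d[0],-d[1],-d[2]])
    o=T[:3,3]; return o+d*(z-o[2])/d[2]
def proj(c,p):
    K=c['camera_matrix'];T=c['world_from_camera']
    q=T[:3,:3].T@(np.array(p)-T[:3,3]); q=K@np.array([q[0],-q[1],-q[2]]); return q[:2]/q[2]
def rectify(im,c,x0,x1,y0,y1,z,s):
    "top-down picture of plane z, s px per mm*; row 0 = x1 (up=+x), col 0 = y1 (right=-y)"
    src=np.float32([[x1,y1],[x1,y0],[x0,y0],[x0,y1]])
    pix=np.float32([proj(c,[x,y,z]) for x,y in src])
    W=int((y1-y0)*s);H=int((x1-x0)*s)
    M=cv2.getPerspectiveTransform(pix,np.float32([[0,0],[W,0],[W,H],[0,H]]))
    return cv2.warpPerspective(im,M,(W,H),flags=cv2.INTER_CUBIC)
E
python3 - <<'E'
from h import *
im=cv2.imread("pics/top0.png"); c=get_calibration("top")
g=cv2.cvtColor(im,cv2.COLOR_BGR2HSV)
m=((g[:,:,2]<110)&(g[:,:,1]<90)).astype(np.uint8); m[:108]=0;m[246:]=0;m[:,:122]=0;m[:,464:]=0
n,l,st,ce=cv2.connectedComponentsWithStats(m)
for i in range(1,n):
    if st[i,4]<20: continue
    pts=np.argwhere(l==i)[:,::-1].astype(np.float32)
    r=cv2.minAreaRect(pts); P=ray(c,r[0],.008)
    b=cv2.boxPoints(r); w=np.array([ray(c,q,.012)[:2] for q in b])
    e=w[1]-w[0];f=w[2]-w[1]; k=e if np.hypot(*e)>np.hypot(*f) else f
    print(np.round(r[0],1),st[i,4],'world',np.round(P,4),'size',np.round([np.hypot(*e),np.hypot(*f)],3),'dir',round(float(np.arctan2(k[1],k[0])),3))
a=rectify(im,c,.4,.76,-.13,.1,.04,1600)
cells=[cv2.resize(im[v-25:v+25,u-25:u+25],(200,200),interpolation=cv2.INTER_CUBIC) for u,v in((214,219),(373,163),(169,193),(372,224))]
q=np.vstack([np.hstack(cells[:2]),np.hstack(cells[2:])])
out=np.zeros((max(a.shape[0],400),a.shape[1]+400,3),np.uint8); out[:a.shape[0],:a.shape[1]]=a; out[:400,a.shape[1]:]=q
print(out.shape); cv2.imwrite("pics/z1.png",out)
E
```

```text
[210. 113.] 206 world [0.7888 0.2542 0.008 ] size [0.107 0.033] dir -1.583
[211.6 158.7] 230 world [0.6402 0.2433 0.008 ] size [0.107 0.021] dir -0.923
[372.8 163.8] 269 world [ 0.6194 -0.2516  0.008 ] size [0.058 0.059] dir -2.394
[424.3 186.9] 234 world [ 0.5457 -0.4052  0.008 ] size [0.113 0.023] dir -1.421
[169. 193.] 297 world [0.5336 0.3694 0.008 ] size [0.055 0.056] dir -3.089
[214.5 218.5] 495 world [0.4543 0.2275 0.008 ] size [0.076 0.076] dir -3.109
[371.8 223.8] 89 world [ 0.4349 -0.2437  0.008 ] size [0.034 0.031] dir -0.797
[299.7 232.1] 42 world [ 0.4116 -0.0287  0.008 ] size [0.08  0.013] dir -1.501
(576, 768, 3)
```

View pics/z1.png

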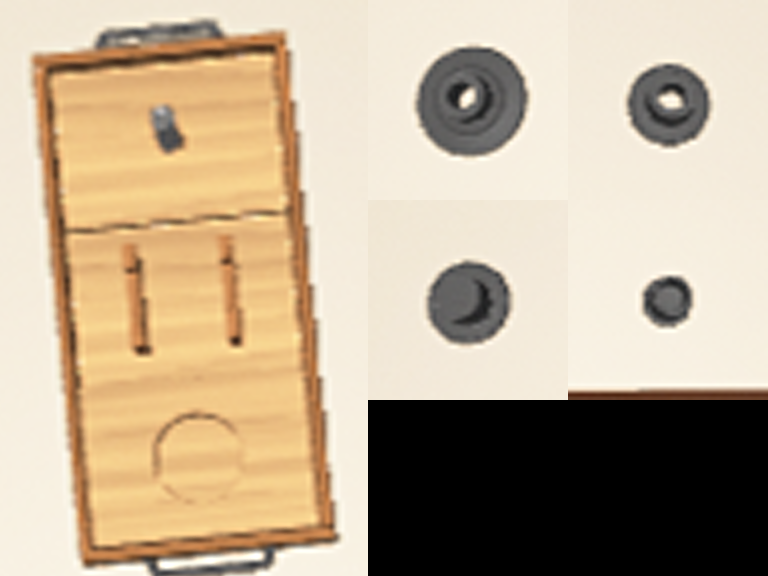

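The pan at (373,163) has a bore and the look-alike at (169,193) is solid. The tray yaw is about +0.10. I'll move above the foot at about (0.454, 0.2275), with the tool at yaw 0.

Emit:
step_arm --commands '[{"translation": [0,0,0],"roll": 0.116},{"translation": [0,0,0],"roll": 0.116},{"translation": [0,0,0],"roll": 0.116},{"translation": [0,0,0],"roll": 0.115},{"translation": [27,0,0],"roll": 0},{"translation": [27,0,0],"roll": 0},{"translation": [27,0,0],"roll": 0},{"translation": [27,0,0],"roll": 0},{"translation": [27,0,0],"roll": 0},{"translation": [27,0,0],"roll": 0},{"translation": [27,0,0],"roll": 0},{"translation": [27,0,0],"roll": 0}]'

```text
time: 1.6
tool_pos: [0.4517, -0.4696, 0.2267]
tool_rot: [3.142, 0.0, -0.0]
contact_force: [-0.2, -1.1, 0.5]
opening: 0.0916
grip_force: 0.0
```

Emit:
step_arm --commands '[{"translation": [0,-34,0],"roll": 0},{"translation": [0,-34,0],"roll": 0},{"translation": [0,-34,0],"roll": 0},{"translation": [0,-34,0],"roll": 0},{"translation": [0,-34,0],"roll": 0},{"translation": [0,-34,0],"roll": 0},{"translation": [0,-34,0],"roll": 0},{"translation": [0,-34,0],"roll": 0},{"translation": [0,-34,0],"roll": 0},{"translation": [0,-34,0],"roll": 0},{"translation": [0,-34,0],"roll": 0},{"translation": [0,-34,0],"roll": 0},{"translation": [0,-34,0],"roll": 0},{"translation": [0,-34,0],"roll": 0},{"translation": [0,-34,0],"roll": 0},{"translation": [0,-34,0],"roll": 0},{"translation": [0,-34,0],"roll": 0},{"translation": [0,-34,0],"roll": 0},{"translation": [0,-34,0],"roll": 0},{"translation": [0,-34,0],"roll": 0}]'

```text
time: 3.27
tool_pos: [0.4503, 0.2119, 0.2269]
tool_rot: [-3.142, -0.0, -0.0]
contact_force: [1.5, 0.1, -0.8]
opening: 0.0919
grip_force: 0.0
```

```bash
python3 - <<'E'
from h import *
c=get_calibration("wrist"); im=read_camera("wrist")[:,:,::-1].copy(); cv2.imwrite("pics/w1.png",im)
print(np.round(c['world_from_camera'],3).tolist()); print(c['camera_matrix'][0])
print(observe()['tool_pos'])
for k in("foot",): print([(r['at'],round(r['confidence'],2)) for r in search_frame("wrist",k)])
print(proj(c,[.4543,.2275,0.006]))
E
```

```text
[[0.001, 0.96, 0.28, 0.525], [-1.0, 0.001, 0.0, 0.211], [-0.0, -0.28, 0.96, 0.385], [0.0, 0.0, 0.0, 1.0]]
[340.13990281   0.         316.83348246]
[0.4499761  0.21699723 0.22684158]
[([0.3244, 0.288, 0.0048], 0.89), ([0.46, 0.2305, 0.0038], 0.56)]
[302.55554609 170.37090232]
```

View pics/w1.png

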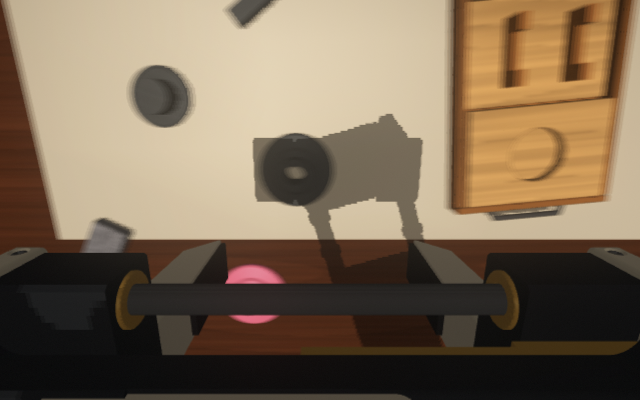

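The foot flange is centred at about (295,170) in the wrist view, blurred because the arm was still settling. I'll repeat with the arm at rest and fit the disk.

```bash
cat >> h.py <<'E'
def disk(im,c,p,z,vmax=80,rad=60):
    "dark disk whose top face is at z, near world p (xy): world centre"
    u0=proj(c,[p[0],p[1],z]); g=im.max(2); m=(g<vmax).astype(np.uint8)
    yy,xx=np.mgrid[:m.shape[0],:m.shape[1]]; m[np.hypot(xx-u0[0],yy-u0[1])>rad]=0
    n,l,st,ce=cv2.connectedComponentsWithStats(m); i=1+np.argmax(st[1:,4])
    cs,_=cv2.findContours((l==i).astype(np.uint8),cv2.RETR_EXTERNAL,cv2.CHAIN_APPROX_NONE)
    h=cv2.convexHull(max(cs,key=cv2.contourArea))[:,0,:]
    w=np.array([ray(c,q,z)[:2] for q in h],np.float32); 
    (x,y),r=cv2.minEnclosingCircle(w); 
    return np.round([x,y,r],4), np.round(w.min(0),4),np.round(w.max(0),4), u0, st[i]
E
python3 - <<'E'
from h import *
read_camera("wrist"); c=get_calibration("wrist"); im=read_camera("wrist")[:,:,::-1].copy(); cv2.imwrite("pics/w2.png",im)
print(observe()['tool_pos'],observe()['time'])
for v in(50,65,80): print(v,disk(im,c,[.454,.2275],.006,v))
E
```

```text
[0.45024257 0.21060817 0.22648436] 3.4667
50 (array([0.4412, 0.221 , 0.0216]), array([0.4265, 0.2034], dtype=float32), array([0.4535, 0.2387], dtype=float32), array([302.61431882, 170.41940409]), array([293, 171,  32,  24, 111], dtype=int32))
65 (array([0.4543, 0.2299, 0.041 ]), array([0.4146, 0.1897], dtype=float32), array([0.4901, 0.2701], dtype=float32), array([302.61431882, 170.41940409]), array([ 265,  138,   72,   67, 3725], dtype=int32))
80 (array([0.4542, 0.23  , 0.0415]), array([0.4134, 0.1887], dtype=float32), array([0.4954, 0.2712], dtype=float32), array([302.61431882, 170.41940409]), array([ 264,  133,   74,   73, 3897], dtype=int32))
```

The foot is at (0.454, 0.230) with a measured radius of 41.5 mm, which agrees with the 84 mm flange. Moving down to grip it.

Emit:
step_arm --commands '[{"translation": [4,-19,0],"roll": 0},{"translation": [0,0,30],"roll": 0},{"translation": [0,0,30],"roll": 0},{"translation": [0,0,30],"roll": 0},{"translation": [0,0,30],"roll": 0},{"translation": [0,0,30],"roll": 0},{"translation": [0,0,30],"roll": 0},{"translation": [0,0,10],"roll": 0},{"translation": [0,0,10],"roll": 0},{"translation": [0,0,7],"roll": 0},{"translation": [0,0,4],"roll": 0},{"translation": [0,0,0],"roll": 0},{"translation": [0,0,0],"roll": 0}]'

```text
time: 4.55
tool_pos: [0.4552, 0.2293, 0.0166]
tool_rot: [-3.141, -0.002, -0.0]
contact_force: [0.4, 0.0, 0.2]
opening: 0.0914
grip_force: 0.0
```

Emit:
step_arm --commands '[{"translation": [0,0,0],"roll": 0},{"translation": [0,0,0],"roll": 0},{"translation": [0,0,0],"roll": 0},{"translation": [0,0,0],"roll": 0},{"translation": [0,0,0],"roll": 0},{"translation": [0,0,0],"roll": 0},{"translation": [0,0,0],"roll": 0},{"translation": [0,0,0],"roll": 0},{"translation": [0,0,0],"roll": 0},{"translation": [0,0,0],"roll": 0},{"translation": [0,0,0],"roll": 0},{"translation": [0,0,0],"roll": 0}]' --fingers 0 --grip_force 40

```text
time: 5.55
tool_pos: [0.4546, 0.2293, 0.0157]
tool_rot: [-3.141, -0.0, -0.0]
contact_force: [0.4, 3.4, -0.8]
opening: 0.0332
grip_force: 40.0
```

Emit:
step_arm --commands '[{"translation": [0,0,-10],"roll": 0},{"translation": [0,0,-25],"roll": 0},{"translation": [0,0,-35],"roll": 0},{"translation": [0,0,-35],"roll": 0},{"translation": [0,0,-35],"roll": 0},{"translation": [0,0,-30],"roll": 0},{"translation": [0,0,-10],"roll": 0},{"translation": [20,30,0],"roll": 0},{"translation": [20,34,0],"roll": 0},{"translation": [20,34,0],"roll": 0},{"translation": [20,34,0],"roll": 0},{"translation": [20,34,0],"roll": 0},{"translation": [20,34,0],"roll": 0},{"translation": [15,24,0],"roll": 0},{"translation": [10,10,0],"roll": 0},{"translation": [0,0,0],"roll": 0},{"translation": [0,0,0],"roll": 0},{"translation": [0,0,0],"roll": 0},{"translation": [0,0,0],"roll": 0}]'

```text
time: 7.13
tool_pos: [0.5986, -0.0038, 0.1951]
tool_rot: [-3.141, 0.002, 0.001]
contact_force: [0.2, -0.0, -4.5]
opening: 0.0331
grip_force: 40.0
```

```bash
python3 - <<'E'
from h import *
c=get_calibration("wrist"); im=read_camera("wrist")[:,:,::-1].copy(); cv2.imwrite("pics/w3.png",im)
print(observe()['tool_pos'],observe()['opening'])
for k in("post","rests","well","tray"): print(k,[(r['at'],round(r['confidence'],2)) for r in search_frame("wrist",k)])
print(proj(c,[.677,-.005,.018]),proj(c,[.677,-.005,.074]))
E
```

```text
[ 0.59877133 -0.00377958  0.19544538] 0.0334506427079857
post [([0.685, -0.0034, 0.0158], 0.79)]
rests [([0.6123, -0.0312, 0.0201], 0.84)]
well [([0.4445, 0.0015, 0.0364], 0.69)]
tray [([0.688, -0.011, 0.0278], 0.97)]
[317.74222744 100.64241055] [317.88893193  99.94408922]
```

View pics/w3.png

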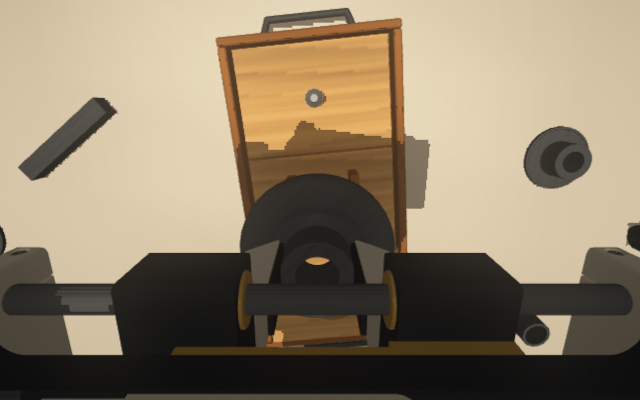

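The post tip shows at about (314,98). The held foot's flange spans columns 241–393, with its front edge at row 174. I'll convert those to positions.

```bash
python3 - <<'E'
from h import *
c=get_calibration("wrist"); im=cv2.imread("pics/w3.png"); t=observe()['tool_pos']
cr=im[85:112,300:330].astype(int); print((cr.max(2)-cr.min(2)<25).nonzero()[0].mean()+85,(cr.max(2)-cr.min(2)<25).nonzero()[1].mean()+300)
for uv in((314,98),): print([np.round(ray(c,uv,z),4) for z in(.074,.05,.018)])
zf=t[2]-.0157+.006
f=ray(c,(317,174),zf); print('front',f,'foot x',f[0]-.042,'tool',t)
l=ray(c,(241,240),zf);r=ray(c,(393,240),zf); print(l,r,(l+r)/2)
# tray corners at wall top
for uv in((218,40),(401,20)): print(ray(c,uv,.030))
E
```

```text
97.45454545454545 313.9
[array([ 0.6794, -0.0024,  0.074 ]), array([ 0.6799, -0.0022,  0.05  ]), array([ 0.6805, -0.002 ,  0.018 ])]
front [ 0.64101664 -0.00482474  0.18620163] foot x 0.599016640971791 tool [ 0.59929314 -0.00422761  0.19590163]
[0.60539764 0.03542301 0.18620163] [ 0.6055373  -0.045202    0.18620163] [ 0.60546747 -0.00488949  0.18620163]
[0.72825798 0.08138448 0.03      ]
[ 0.74417132 -0.07667449  0.03      ]
```

The post is at (0.679, -0.0025) and the foot is centred in the grip, so I'll move over the post and start down.

Emit:
step_arm --commands '[{"translation": [25,-1,0],"roll": 0},{"translation": [25,0,0],"roll": 0},{"translation": [20,0,0],"roll": 0},{"translation": [10,0,0],"roll": 0},{"translation": [0,0,0],"roll": 0},{"translation": [0,0,25],"roll": 0},{"translation": [0,0,25],"roll": 0},{"translation": [0,0,25],"roll": 0},{"translation": [0,0,15],"roll": 0},{"translation": [0,0,0],"roll": 0},{"translation": [0,0,0],"roll": 0},{"translation": [0,0,6],"roll": 0},{"translation": [0,0,6],"roll": 0},{"translation": [0,0,6],"roll": 0},{"translation": [0,0,6],"roll": 0},{"translation": [0,0,6],"roll": 0},{"translation": [0,0,6],"roll": 0}]'

```text
time: 8.8
tool_pos: [0.6795, -0.0037, 0.0692]
tool_rot: [-3.142, -0.0, -0.0]
contact_force: [0.7, 0.5, -5.3]
opening: 0.0335
grip_force: 40.0
```

Emit:
step_arm --commands '[{"translation": [0,0,6],"roll": 0},{"translation": [0,0,6],"roll": 0},{"translation": [0,0,6],"roll": 0},{"translation": [0,0,6],"roll": 0},{"translation": [0,0,5],"roll": 0},{"translation": [0,0,3],"roll": 0},{"translation": [0,0,2],"roll": 0},{"translation": [0,0,0],"roll": 0},{"translation": [0,0,0],"roll": 0},{"translation": [0,0,0],"roll": 0}]'

```text
time: 9.63
tool_pos: [0.6794, -0.0038, 0.0357]
tool_rot: [-3.142, 0.0, -0.0]
contact_force: [-0.6, 1.8, -4.8]
opening: 0.0334
grip_force: 40.0
```

Emit:
step_arm --commands '[{"translation": [0,0,1],"roll": 0},{"translation": [0,0,0.5],"roll": 0},{"translation": [0,0,0.5],"roll": 0},{"translation": [0,0,0],"roll": 0},{"translation": [0,0,0],"roll": 0},{"translation": [0,0,0],"roll": 0}]'

```text
time: 10.13
tool_pos: [0.6798, -0.0038, 0.034]
tool_rot: [-3.142, -0.001, -0.0]
contact_force: [0.9, 2.9, -3.1]
opening: 0.0332
grip_force: 40.0
```

The contact reading shows it starting to bear on the plate. Opening partly, then lifting and moving toward the pan.

Emit:
step_arm --commands '[{"translation": [0,0,0],"roll": 0},{"translation": [0,0,0],"roll": 0},{"translation": [0,0,0],"roll": 0},{"translation": [0,0,0],"roll": 0},{"translation": [0,0,0],"roll": 0},{"translation": [0,0,0],"roll": 0},{"translation": [0,0,-10],"roll": 0},{"translation": [0,0,-20],"roll": 0},{"translation": [0,0,-30],"roll": 0},{"translation": [0,0,-35],"roll": 0},{"translation": [0,0,-35],"roll": 0},{"translation": [0,0,-35],"roll": 0},{"translation": [0,0,-10],"roll": 0}]' --fingers 0.65

```text
time: 11.22
tool_pos: [0.6817, -0.0041, 0.2167]
tool_rot: [3.14, -0.011, -0.0]
contact_force: [0.5, -0.0, 1.5]
opening: 0.0598
grip_force: 0.0
```

Emit:
step_arm --commands '[{"translation": [-15,30,0],"roll": 0},{"translation": [-15,33,0],"roll": 0},{"translation": [-15,33,0],"roll": 0},{"translation": [-15,33,0],"roll": 0},{"translation": [-15,33,0],"roll": 0},{"translation": [-10,33,0],"roll": 0},{"translation": [-10,33,0],"roll": 0},{"translation": [-10,20,0],"roll": 0},{"translation": [0,0,0],"roll": 0},{"translation": [0,0,0],"roll": 0},{"translation": [0,0,0],"roll": 0},{"translation": [0,0,0],"roll": 0}]'

```text
time: 12.22
tool_pos: [0.5749, -0.2506, 0.2089]
tool_rot: [-3.141, -0.0, 0.001]
contact_force: [0.2, 0.5, 0.1]
opening: 0.0593
grip_force: 0.0
```

```bash
python3 - <<'E'
from h import *
c=get_calibration("wrist"); im=read_camera("wrist")[:,:,::-1].copy(); cv2.imwrite("pics/w4.png",im)
print(observe()['tool_pos'],observe()['opening'])
for k in("pan","foot"): print(k,[(r['at'],round(r['confidence'],2)) for r in search_frame("wrist",k)])
for v in(65,80): print(v,disk(im,c,[.6194,-.2516],.005,v,50))
E
```

```text
[ 0.57496337 -0.25057614  0.20886282] 0.05995870804024353
pan [([0.6249, -0.2497, 0.0049], 0.91)]
foot [([0.6814, -0.0151, 0.0201], 0.63)]
65 (array([ 0.6203, -0.2507,  0.0312]), array([ 0.5901, -0.2816], dtype=float32), array([ 0.6488, -0.2207], dtype=float32), array([317.38210656, 135.17132806]), array([ 288,  106,   59,   58, 1956], dtype=int32))
80 (array([ 0.6203, -0.2508,  0.0317]), array([ 0.589 , -0.2817], dtype=float32), array([ 0.6497, -0.2207], dtype=float32), array([317.38210656, 135.17132806]), array([ 288,  105,   59,   60, 2133], dtype=int32))
```

View pics/w4.png

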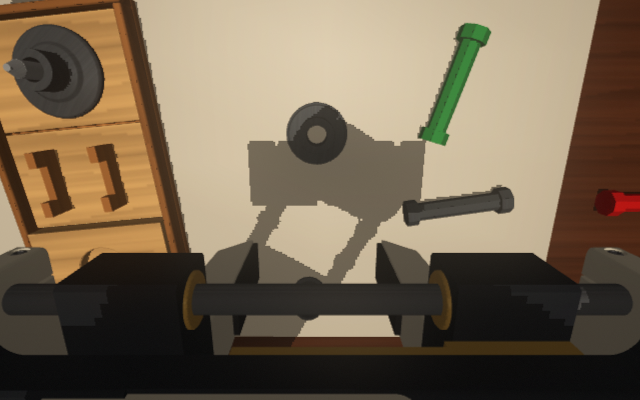

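The foot sits flat on the post at upper left, the bored pan is at (317,134) and the dark stem at (458,206). The pan's position is (0.620, -0.251); gripping it now.

Emit:
step_arm --commands '[{"translation": [25,0,0],"roll": 0},{"translation": [20,0,0],"roll": 0},{"translation": [0,0,30],"roll": 0},{"translation": [0,0,30],"roll": 0},{"translation": [0,0,30],"roll": 0},{"translation": [0,0,30],"roll": 0},{"translation": [0,0,30],"roll": 0},{"translation": [0,0,25],"roll": 0},{"translation": [0,0,10],"roll": 0},{"translation": [0,0,8],"roll": 0},{"translation": [0,0,5],"roll": 0},{"translation": [0,0,0],"roll": 0},{"translation": [0,0,0],"roll": 0},{"translation": [0,0,0],"roll": 0}]'

```text
time: 13.53
tool_pos: [0.6204, -0.2523, 0.0124]
tool_rot: [3.14, -0.002, -0.0]
contact_force: [-0.3, 0.2, 0.2]
opening: 0.0598
grip_force: 0.0
```

Emit:
step_arm --commands '[{"translation": [0,0,0],"roll": 0},{"translation": [0,0,0],"roll": 0},{"translation": [0,0,0],"roll": 0},{"translation": [0,0,0],"roll": 0},{"translation": [0,0,0],"roll": 0},{"translation": [0,0,0],"roll": 0},{"translation": [0,0,0],"roll": 0},{"translation": [0,0,0],"roll": 0},{"translation": [0,0,0],"roll": 0}]' --fingers 0 --grip_force 35

```text
time: 14.28
tool_pos: [0.6195, -0.2516, 0.011]
tool_rot: [-3.141, -0.0, -0.0]
contact_force: [-1.4, 3.2, 4.8]
opening: 0.0332
grip_force: 35.0
```

Emit:
step_arm --commands '[{"translation": [0,0,-10],"roll": 0},{"translation": [0,0,-25],"roll": 0},{"translation": [0,0,-35],"roll": 0},{"translation": [0,0,-35],"roll": 0},{"translation": [0,0,-35],"roll": 0},{"translation": [0,0,-20],"roll": 0},{"translation": [0,-30,0],"roll": 0},{"translation": [0,-33,0],"roll": 0},{"translation": [0,-33,0],"roll": 0},{"translation": [0,-33,0],"roll": 0},{"translation": [10,-33,0],"roll": 0},{"translation": [15,-33,0],"roll": 0},{"translation": [15,-30,0],"roll": 0},{"translation": [10,-15,0],"roll": 0},{"translation": [10,-9,0],"roll": 0},{"translation": [0,0,0],"roll": 0},{"translation": [0,0,0],"roll": 0},{"translation": [0,0,0],"roll": 0}]'

```text
time: 15.78
tool_pos: [0.679, -0.0038, 0.1704]
tool_rot: [3.141, 0.001, -0.001]
contact_force: [0.3, -0.5, -2.3]
opening: 0.0332
grip_force: 35.0
```

```bash
python3 - <<'E'
from h import *
o=observe();print(o['tool_pos'],o['opening'],o['contact_force'])
c=get_calibration("wrist"); im=read_camera("wrist")[:,:,::-1].copy(); cv2.imwrite("pics/w5.png",im)
E
```

```text
[ 0.67896289 -0.00376853  0.17038153] 0.03320118592339128 [ 0.34959467 -0.46754463 -2.27709538]
```

View pics/w5.png

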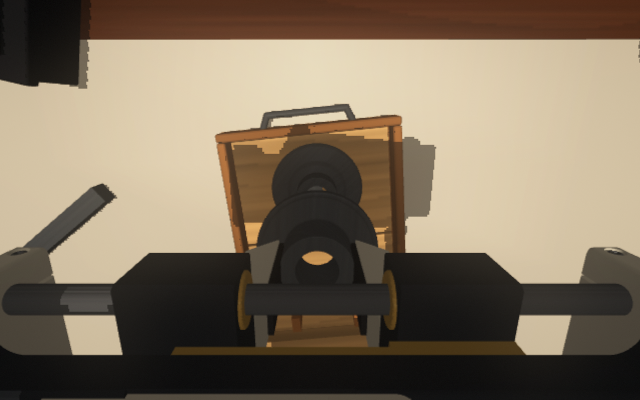

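The held pan (317,230) lines up with the seated foot at (317,188). Going down onto the post.

Emit:
step_arm --commands '[{"translation": [0,0,25],"roll": 0},{"translation": [0,0,25],"roll": 0},{"translation": [0,0,20],"roll": 0},{"translation": [0,0,0],"roll": 0},{"translation": [0,0,6],"roll": 0},{"translation": [0,0,6],"roll": 0},{"translation": [0,0,6],"roll": 0},{"translation": [0,0,6],"roll": 0},{"translation": [0,0,5],"roll": 0},{"translation": [0,0,4],"roll": 0},{"translation": [0,0,2],"roll": 0},{"translation": [0,0,0],"roll": 0},{"translation": [0,0,0],"roll": 0},{"translation": [0,0,0],"roll": 0}]'

```text
time: 17.0
tool_pos: [0.6794, -0.0028, 0.0656]
tool_rot: [-3.141, 0.0, -0.0]
contact_force: [-1.2, 1.2, -3.7]
opening: 0.0336
grip_force: 35.0
```

Emit:
step_arm --commands '[{"translation": [0,0,1],"roll": 0},{"translation": [0,0,0.5],"roll": 0},{"translation": [0,0,0],"roll": 0},{"translation": [0,0,0],"roll": 0},{"translation": [0,0,0],"roll": 0}]'

```text
time: 17.42
tool_pos: [0.6795, -0.0027, 0.0644]
tool_rot: [-3.141, -0.0, -0.0]
contact_force: [-1.2, 1.1, 0.1]
opening: 0.0335
grip_force: 35.0
```

Emit:
step_arm --commands '[{"translation": [0,0,0.5],"roll": 0},{"translation": [0,0,0.5],"roll": 0},{"translation": [0,0,0],"roll": 0},{"translation": [0,0,0],"roll": 0},{"translation": [0,0,0],"roll": 0}]'

```text
time: 17.83
tool_pos: [0.6795, -0.0028, 0.0632]
tool_rot: [-3.142, 0.0, -0.0]
contact_force: [-2.0, 2.6, -0.1]
opening: 0.0333
grip_force: 35.0
```

Emit:
step_arm --commands '[{"translation": [0,0,0],"roll": 0},{"translation": [0,0,0],"roll": 0},{"translation": [0,0,0],"roll": 0},{"translation": [0,0,0],"roll": 0},{"translation": [0,0,0],"roll": 0},{"translation": [0,0,0],"roll": 0},{"translation": [0,0,-10],"roll": 0},{"translation": [0,0,-20],"roll": 0},{"translation": [0,0,-30],"roll": 0},{"translation": [0,0,-35],"roll": 0},{"translation": [0,0,-35],"roll": 0},{"translation": [0,0,-10],"roll": 0}]' --fingers 0.65

```text
time: 18.83
tool_pos: [0.6818, -0.0031, 0.211]
tool_rot: [3.14, -0.011, -0.0]
contact_force: [-0.1, 0.0, 1.0]
opening: 0.0596
grip_force: 0.0
```

Emit:
step_arm --commands '[{"translation": [-9,32,0],"roll": 0},{"translation": [-9,32,0],"roll": 0},{"translation": [-9,32,0],"roll": 0},{"translation": [-9,32,0],"roll": 0},{"translation": [-9,32,0],"roll": 0},{"translation": [-9,32,0],"roll": 0},{"translation": [-9,32,0],"roll": 0},{"translation": [-9,32,0],"roll": 0},{"translation": [-9,32,0],"roll": 0},{"translation": [-9,32,0],"roll": 0},{"translation": [-9,32,0],"roll": 0},{"translation": [-9,32,0],"roll": 0},{"translation": [-9,32,0],"roll": 0},{"translation": [-9,32,0],"roll": 0},{"translation": [0,0,0],"roll": 0}]'

```text
time: 20.08
tool_pos: [0.5502, -0.4572, 0.203]
tool_rot: [3.139, 0.001, -0.006]
contact_force: [-0.4, -0.5, 0.2]
opening: 0.0597
grip_force: 0.0
```

Emit:
step_arm --commands '[{"translation": [0,0,0],"roll": -0.12},{"translation": [0,0,0],"roll": -0.12},{"translation": [0,0,0],"roll": -0.12},{"translation": [0,0,0],"roll": -0.12},{"translation": [0,0,0],"roll": -0.12},{"translation": [0,0,0],"roll": -0.12},{"translation": [0,0,0],"roll": -0.12},{"translation": [0,0,0],"roll": -0.12},{"translation": [0,0,0],"roll": -0.12},{"translation": [0,0,0],"roll": -0.12},{"translation": [0,0,0],"roll": -0.12},{"translation": [0,0,0],"roll": -0.12},{"translation": [0,0,0],"roll": -0.12},{"translation": [0,0,0],"roll": -0.12},{"translation": [0,0,0],"roll": -0.04},{"translation": [0,0,0],"roll": 0},{"translation": [0,0,0],"roll": 0},{"translation": [0,0,0],"roll": 0}]'

```text
time: 21.58
tool_pos: [0.5535, -0.4507, 0.2035]
tool_rot: [3.141, 0.0, 1.718]
contact_force: [1.0, -0.9, 0.4]
opening: 0.0595
grip_force: 0.0
```

```bash
python3 - <<'E'
from h import *
c=get_calibration("wrist"); im=read_camera("wrist")[:,:,::-1].copy(); cv2.imwrite("pics/w6.png",im)
o=observe(); print(o['tool_pos'],o['tool_rot'],o['opening'],o['qpos'])
print('stem',[(r['at'],round(r['confidence'],2)) for r in search_frame("wrist","stem")])
print([proj(c,[.5457-s*.055*.149,-.4052+s*.055*.989,.013]) for s in(-1,0,1)])
hsv=cv2.cvtColor(im,cv2.COLOR_BGR2HSV)
u0=proj(c,[.5457,-.4052,.013]); yy,xx=np.mgrid[:400,:640]
for v in(60,80):
    m=((im.max(2)<v)&(np.hypot(xx-u0[0],yy-u0[1])<70)&(yy<245)).astype(np.uint8)
    n,l,st,ce=cv2.connectedComponentsWithStats(m); i=1+np.argmax(st[1:,4])
    r=cv2.minAreaRect(np.argwhere(l==i)[:,::-1].astype(np.float32)); b=cv2.boxPoints(r)
    w=np.array([ray(c,q,.013)[:2] for q in b]); e=w[1]-w[0];f=w[2]-w[1]; k=e if np.hypot(*e)>np.hypot(*f) else f
    print(v,st[i],r[0],w.mean(0),np.hypot(*e),np.hypot(*f),np.arctan2(*k[::-1]))
E
```

```text
[ 0.55346836 -0.45070086  0.20341425] [3.14153236e+00 2.04026574e-04 1.71866457e+00] 0.0594959315995108 [-7.90623856e-01  7.25020781e-01  9.35397060e-01 -7.22348274e-05
  1.48097460e+00 -9.38485638e-01]
stem [([0.5434, -0.3975, 0.0249], 0.82), ([0.6654, -0.3866, 0.0199], 0.57)]
[array([316.69102901, 188.21246165]), array([316.63350405, 135.10215548]), array([316.57055963,  76.98829685])]
60 [305 161  23  26 373] (316.0, 173.5) [ 0.55087762 -0.44428315] 0.022649314659907226 0.026400121117399408 -1.413820639483422
80 [ 304   94   25   94 1219] (316.0, 140.5) [ 0.5461201  -0.41235297] 0.023409741349295136 0.09312626687818296 -1.412996453685078
```

View pics/w6.png

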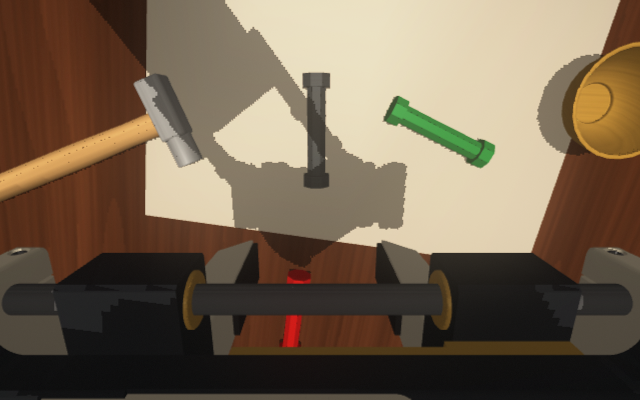

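The dark stem lies upright in this view at column 316, rows 72–188, so it is in line with the tool. Its centre is about (0.545, -0.402), 49 mm ahead along tool x.

Emit:
step_arm --commands '[{"translation": [25,-1,0],"roll": 0},{"translation": [24,0,0],"roll": 0},{"translation": [0,0,30],"roll": 0},{"translation": [0,0,30],"roll": 0},{"translation": [0,0,30],"roll": 0},{"translation": [0,0,30],"roll": 0},{"translation": [0,0,30],"roll": 0},{"translation": [0,0,25],"roll": 0},{"translation": [0,0,10],"roll": 0},{"translation": [0,0,8],"roll": 0},{"translation": [0,0,4],"roll": 0},{"translation": [0,0,0],"roll": 0},{"translation": [0,0,0],"roll": 0},{"translation": [0,0,0],"roll": 0}]'

```text
time: 22.85
tool_pos: [0.5459, -0.4033, 0.008]
tool_rot: [3.14, 0.002, 1.72]
contact_force: [0.2, -0.1, 0.1]
opening: 0.06
grip_force: 0.0
```

```bash
python3 - <<'E'
from h import *
c=get_calibration("wrist"); im=read_camera("wrist")[:,:,::-1].copy(); cv2.imwrite("pics/w7.png",im)
o=observe(); print(o['tool_pos'],o['tool_rot'])
p=o['tool_pos']; d=np.array([np.cos(1.7187),np.sin(1.7187)])
for s in(-55,-43,0,43,55): print(s,proj(c,[*(p[:2]+d*s/1000),.022]))
E
```

```text
[ 0.5458421  -0.40316624  0.00782701] [3.13996815e+00 2.10673363e-03 1.71977275e+00]
-55 [317.96160714 368.75537555]
-43 [318.03190204 349.17702742]
0 [318.30833271 272.18630057]
43 [318.63034644 182.49990084]
55 [318.72991088 154.76947985]
```

View pics/w7.png

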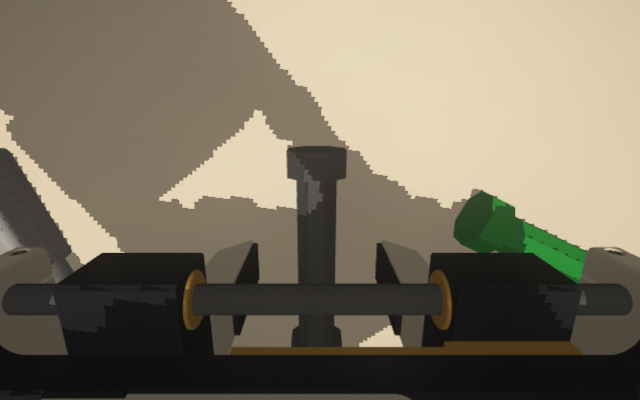

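The stem is centred between the fingers, with its far end at row 147, about 2 mm ahead of the tool centre. Closing on it.

Emit:
step_arm --commands '[{"translation": [1.5,0,2.5],"roll": 0},{"translation": [0,0,0],"roll": 0},{"translation": [0,0,0],"roll": 0}]'

```text
time: 23.15
tool_pos: [0.5449, -0.4009, 0.0039]
tool_rot: [3.142, 0.0, 1.72]
contact_force: [-0.4, -0.6, -0.7]
opening: 0.0596
grip_force: 0.0
```

Emit:
step_arm --commands '[{"translation": [0,0,0],"roll": 0},{"translation": [0,0,0],"roll": 0},{"translation": [0,0,0],"roll": 0},{"translation": [0,0,0],"roll": 0},{"translation": [0,0,0],"roll": 0},{"translation": [0,0,0],"roll": 0},{"translation": [0,0,0],"roll": 0},{"translation": [0,0,0],"roll": 0},{"translation": [0,0,0],"roll": 0},{"translation": [0,0,0],"roll": 0},{"translation": [0,0,0],"roll": 0},{"translation": [0,0,0],"roll": 0}]' --fingers 0 --grip_force 35

```text
time: 24.15
tool_pos: [0.545, -0.4011, 0.0038]
tool_rot: [3.141, 0.0, 1.72]
contact_force: [0.1, 0.7, 0.1]
opening: 0.0174
grip_force: 35.0
```

Emit:
step_arm --commands '[{"translation": [0,0,-10],"roll": 0},{"translation": [0,0,-25],"roll": 0},{"translation": [0,0,-35],"roll": 0},{"translation": [0,0,-35],"roll": 0},{"translation": [0,0,-35],"roll": 0},{"translation": [0,0,-30],"roll": 0.05},{"translation": [0,0,0],"roll": 0},{"translation": [30,6,0],"roll": 0},{"translation": [30,6,0],"roll": 0},{"translation": [30,6,0],"roll": 0},{"translation": [30,6,0],"roll": 0},{"translation": [30,6,0],"roll": 0},{"translation": [30,6,0],"roll": 0},{"translation": [30,6,0],"roll": 0},{"translation": [30,6,0],"roll": 0},{"translation": [30,6,0],"roll": 0},{"translation": [30,6,0],"roll": 0},{"translation": [15,3,0],"roll": 0},{"translation": [0,0,0],"roll": 0},{"translation": [0,0,0],"roll": 0},{"translation": [0,0,0],"roll": 0}]'

```text
invalid input
```

Emit:
step_arm --commands '[{"translation": [0,0,-10],"roll": 0},{"translation": [0,0,-25],"roll": 0},{"translation": [0,0,-35],"roll": 0},{"translation": [0,0,-35],"roll": 0},{"translation": [0,0,-35],"roll": 0},{"translation": [0,0,-30],"roll": 0.05},{"translation": [30,6,0],"roll": 0},{"translation": [30,6,0],"roll": 0},{"translation": [30,6,0],"roll": 0},{"translation": [30,6,0],"roll": 0},{"translation": [30,6,0],"roll": 0},{"translation": [30,6,0],"roll": 0},{"translation": [30,6,0],"roll": 0},{"translation": [30,6,0],"roll": 0},{"translation": [30,6,0],"roll": 0},{"translation": [30,6,0],"roll": 0},{"translation": [15,3,0],"roll": 0},{"translation": [0,0,0],"roll": 0},{"translation": [0,0,0],"roll": 0},{"translation": [0,0,0],"roll": 0}]'

```text
time: 25.82
tool_pos: [0.5764, -0.0821, 0.174]
tool_rot: [-3.142, 0.001, 1.67]
contact_force: [0.3, 0.5, -1.1]
opening: 0.0173
grip_force: 35.0
```

```bash
python3 - <<'E'
from h import *
c=get_calibration("wrist"); im=read_camera("wrist")[:,:,::-1].copy(); cv2.imwrite("pics/w8.png",im)
o=observe(); print(o['tool_pos'],o['tool_rot'],o['opening'],o['contact_force'],o['time'])
E
```

```text
[ 0.57638822 -0.08245375  0.17388851] [3.14158622e+00 5.65948958e-04 1.66885198e+00] 0.01728457385477479 [ 0.14167923 -0.4872324  -2.94365026] 25.8667
```

View pics/w8.png

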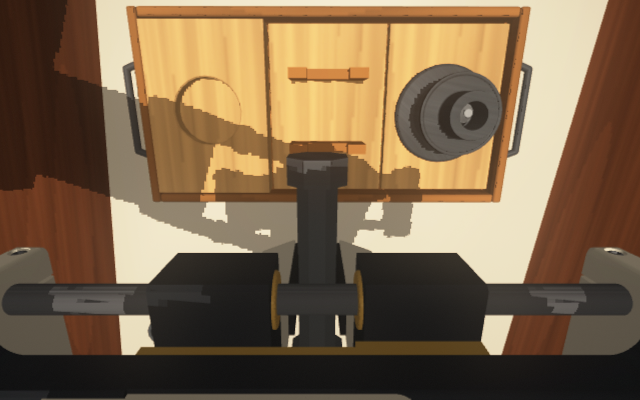

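The far rest is at row 73, columns 288–369, and the near rest at row 147, columns 291–366. The stem is held straight at column 317, and the foot and pan look seated. Next I'll work out the rests and well positions.

```bash
python3 - <<'E'
from h import *
c=get_calibration("wrist"); t=observe()['tool_pos'];yaw=observe()['tool_rot'][2]
F=[ray(c,(288,73),.046),ray(c,(369,73),.046)];N=[ray(c,(291.5,147),.046),ray(c,(366,147),.046)]
f=sum(F)/2;n=sum(N)/2; print(f,n,np.hypot(*(F[0]-F[1])[:2]),np.hypot(*(f-n)[:2]))
m=(f+n)/2; e=F[1]-F[0]; print('rests mid',m,'yaw',np.arctan2(e[1],e[0]))
print('well',ray(c,(208,110),.032))
co=[ray(c,q,.03)[:2] for q in((126,8),(529,8),(501,200),(154,200))]; print(np.round(co,4),np.mean(co,0))
def tl(p): d=np.array(p)[:2]-t[:2]; return d@[np.cos(yaw),np.sin(yaw)],d@[np.sin(yaw),-np.cos(yaw)]
print(tl(m),tl([.578,-.0127]),t,yaw)
z=t[2]+.0092+.013; print('stem far end',ray(c,(317,153),z))
E
```

```text
[0.57489177 0.01724427 0.046     ] [ 0.58137231 -0.04023269  0.046     ] 0.06375246522798574 0.05784114620132171
rests mid [ 0.57813204 -0.01149421  0.046     ] yaw 0.09900107177598066
well [ 0.47648438 -0.02093933  0.032     ]
[[ 0.4105  0.0507]
 [ 0.7279  0.0822]
 [ 0.7453 -0.0746]
 [ 0.4271 -0.1062]] [ 0.57770223 -0.0119827 ]
(np.float64(0.07044795402628694), np.float64(0.00868228463688782)) (np.float64(0.06926088525553657), np.float64(0.0084328302443972)) [ 0.57638822 -0.08245375  0.17388851] 1.6688519796294878
stem far end [ 0.57009186 -0.02590416  0.19608851]
```

Emit:
step_arm --commands '[{"translation": [30,4,0],"roll": 0},{"translation": [28,4.5,0],"roll": 0},{"translation": [10,0,0],"roll": 0},{"translation": [0,0,0],"roll": 0},{"translation": [0,0,25],"roll": 0},{"translation": [0,0,30],"roll": 0},{"translation": [0,0,30],"roll": 0},{"translation": [0,0,20],"roll": 0},{"translation": [0,0,10],"roll": 0},{"translation": [0,0,8],"roll": 0},{"translation": [0,0,6],"roll": 0},{"translation": [0,0,5],"roll": 0},{"translation": [0,0,3],"roll": 0},{"translation": [0,0,0],"roll": 0},{"translation": [0,0,0],"roll": 0},{"translation": [0,0,0],"roll": 0}]'

```text
time: 27.2
tool_pos: [0.5787, -0.0129, 0.0374]
tool_rot: [3.14, 0.0, 1.67]
contact_force: [-0.7, 1.0, -2.6]
opening: 0.0173
grip_force: 35.0
```

Emit:
step_arm --commands '[{"translation": [0,0,1],"roll": 0},{"translation": [0,0,1],"roll": 0},{"translation": [0,0,0.5],"roll": 0},{"translation": [0,0,0],"roll": 0},{"translation": [0,0,0],"roll": 0},{"translation": [0,0,0],"roll": 0}]'

```text
time: 27.7
tool_pos: [0.5782, -0.0129, 0.0342]
tool_rot: [3.142, 0.0, 1.67]
contact_force: [0.8, -0.2, -2.1]
opening: 0.0177
grip_force: 35.0
```

Emit:
step_arm --commands '[{"translation": [0,0,0.7],"roll": 0},{"translation": [0,0,0],"roll": 0},{"translation": [0,0,0],"roll": 0},{"translation": [0,0,0],"roll": 0}]'

```text
time: 28.03
tool_pos: [0.5784, -0.0129, 0.0337]
tool_rot: [3.141, 0.0, 1.67]
contact_force: [0.6, 0.6, 0.4]
opening: 0.0178
grip_force: 35.0
```

Emit:
step_arm --commands '[{"translation": [0,0,0],"roll": 0},{"translation": [0,0,0],"roll": 0},{"translation": [0,0,0],"roll": 0},{"translation": [0,0,0],"roll": 0},{"translation": [0,0,0],"roll": 0},{"translation": [0,0,-8],"roll": 0},{"translation": [0,0,-15],"roll": 0},{"translation": [0,0,-25],"roll": 0},{"translation": [0,0,-35],"roll": 0},{"translation": [0,0,-35],"roll": 0},{"translation": [0,0,-30],"roll": 0},{"translation": [0,0,-15],"roll": 0},{"translation": [0,0,0],"roll": 0}]' --fingers 0.45

```text
time: 29.12
tool_pos: [0.5802, -0.0131, 0.2016]
tool_rot: [3.133, 0.002, 1.67]
contact_force: [0.4, 0.3, 0.8]
opening: 0.0416
grip_force: 0.0
```

Emit:
step_arm --commands '[{"translation": [-29,-19,0],"roll": 0},{"translation": [-29,-19,0],"roll": 0},{"translation": [-29,-19,0],"roll": 0},{"translation": [-29,-19,0],"roll": 0},{"translation": [-29,-19,0],"roll": 0},{"translation": [-29,-19,0],"roll": 0},{"translation": [-29,-19,0],"roll": 0},{"translation": [-29,-19,0],"roll": 0},{"translation": [-29,-18,0],"roll": 0},{"translation": [0,0,0],"roll": 0},{"translation": [0,0,0],"roll": 0},{"translation": [0,0,0],"roll": 0},{"translation": [0,0,0],"roll": 0}]' --fingers 0.65

```text
time: 30.2
tool_pos: [0.4351, -0.2883, 0.1961]
tool_rot: [-3.141, -0.001, 1.671]
contact_force: [-0.6, 0.0, -0.6]
opening: 0.06
grip_force: 0.0
```

```bash
python3 - <<'E'
from h import *
c=get_calibration("wrist"); im=read_camera("wrist")[:,:,::-1].copy(); cv2.imwrite("pics/w9.png",im)
o=observe(); t=o['tool_pos'];yaw=o['tool_rot'][2];print(t,yaw,o['opening'])
print('cup',[(r['at'],round(r['confidence'],2)) for r in search_frame("wrist","cup")])
print(proj(c,[.4349,-.2437,.004]),proj(c,[.4349,-.2437,.04]))
for v in(65,80): print(v,disk(im,c,[.4349,-.2437],.02,v,35))
E
```

```text
[ 0.43527318 -0.28817398  0.19626656] 1.6714258637404762 0.05942928656556862
cup [([0.4357, -0.2362, 0.0087], 0.71)]
[321.94053657 136.86921631] [322.47634405 140.38461697]Traceback (most recent call last):
  File "<stdin>", line 6, in <module>
  File "h.py", line 21, in disk
    n,l,st,ce=cv2.connectedComponentsWithStats(m); i=1+np.argmax(st[1:,4])
                                                       ~~~~~~~~~^^^^^^^^^^
    return _wrapfunc(a, 'argmax', axis=axis, out=out, **kwds)
    return bound(*args, **kwds)
ValueError: attempt to get argmax of an empty sequence
```

View pics/w9.png

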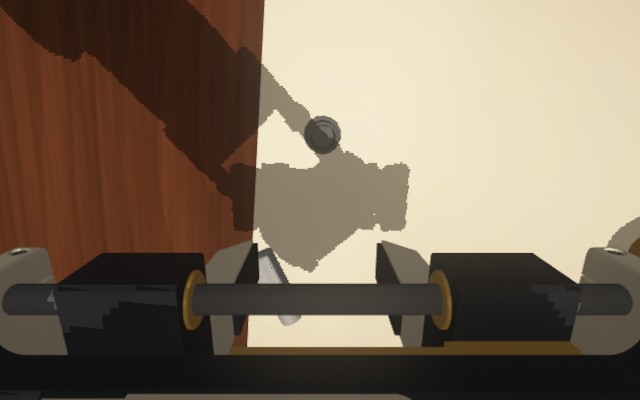

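The cup shows at (322,134), which puts it at about (0.4345, -0.2395): 48.5 mm ahead and 4 mm sideways.

Emit:
step_arm --commands '[{"translation": [25,4,0],"roll": 0},{"translation": [23.5,0,0],"roll": 0},{"translation": [0,0,30],"roll": 0},{"translation": [0,0,30],"roll": 0},{"translation": [0,0,30],"roll": 0},{"translation": [0,0,30],"roll": 0},{"translation": [0,0,30],"roll": 0},{"translation": [0,0,15],"roll": 0},{"translation": [0,0,9],"roll": 0},{"translation": [0,0,6],"roll": 0},{"translation": [0,0,0],"roll": 0},{"translation": [0,0,0],"roll": 0},{"translation": [0,0,0],"roll": 0}]'

```text
time: 31.38
tool_pos: [0.4348, -0.2411, 0.0176]
tool_rot: [3.14, 0.002, 1.67]
contact_force: [0.3, 0.0, 0.6]
opening: 0.0597
grip_force: 0.0
```

Emit:
step_arm --commands '[{"translation": [0,0,0],"roll": 0},{"translation": [0,0,0],"roll": 0},{"translation": [0,0,0],"roll": 0},{"translation": [0,0,0],"roll": 0},{"translation": [0,0,0],"roll": 0},{"translation": [0,0,0],"roll": 0},{"translation": [0,0,0],"roll": 0},{"translation": [0,0,0],"roll": 0},{"translation": [0,0,0],"roll": 0},{"translation": [0,0,0],"roll": 0}]' --fingers 0 --grip_force 20

```text
time: 32.22
tool_pos: [0.4342, -0.2409, 0.0167]
tool_rot: [3.141, 0.0, 1.67]
contact_force: [0.6, 0.7, 3.5]
opening: 0.03
grip_force: 20.0
```

Emit:
step_arm --commands '[{"translation": [0,0,-10],"roll": 0},{"translation": [0,0,-25],"roll": 0},{"translation": [0,0,-35],"roll": 0},{"translation": [0,0,-35],"roll": 0},{"translation": [0,0,-25],"roll": 0},{"translation": [28,8,0],"roll": 0},{"translation": [30,8,0],"roll": 0},{"translation": [30,8,0],"roll": 0},{"translation": [30,8,0],"roll": 0},{"translation": [30,8,0],"roll": 0},{"translation": [30,8,0],"roll": 0},{"translation": [24,8,0],"roll": 0},{"translation": [12,8,0],"roll": 0},{"translation": [0,0,0],"roll": 0},{"translation": [0,0,0],"roll": 0},{"translation": [0,0,0],"roll": 0}]'

```text
time: 33.55
tool_pos: [0.4761, -0.0219, 0.1465]
tool_rot: [-3.141, 0.0, 1.67]
contact_force: [-0.6, -0.2, -0.6]
opening: 0.0296
grip_force: 20.0
```

```bash
python3 - <<'E'
from h import *
c=get_calibration("wrist"); im=read_camera("wrist")[:,:,::-1].copy(); cv2.imwrite("pics/w10.png",im)
o=observe(); print(o['tool_pos'],o['opening'],o['contact_force'])
E
```

```text
[ 0.4761431  -0.02225344  0.14652293] 0.029825497517048515 [ 0.96501403  0.57576222 -0.83974942]
```

View pics/w10.png

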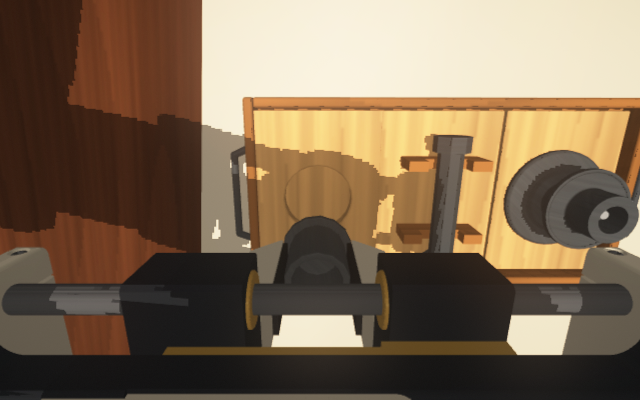

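The stem lies in both notches with its collars outside the rests. The cup is held over the well, which is centred at (318,195), so I'll lower it in.

Emit:
step_arm --commands '[{"translation": [0,0,25],"roll": 0},{"translation": [0,0,25],"roll": 0},{"translation": [0,0,20],"roll": 0},{"translation": [0,0,12],"roll": 0},{"translation": [0,0,8],"roll": 0},{"translation": [0,0,6],"roll": 0},{"translation": [0,0,5],"roll": 0},{"translation": [0,0,4],"roll": 0},{"translation": [0,0,2],"roll": 0},{"translation": [0,0,1],"roll": 0},{"translation": [0,0,0],"roll": 0},{"translation": [0,0,0],"roll": 0},{"translation": [0,0,0],"roll": 0}]'

```text
time: 34.68
tool_pos: [0.4768, -0.0215, 0.0389]
tool_rot: [3.141, 0.0, 1.67]
contact_force: [0.4, -0.2, -1.3]
opening: 0.0294
grip_force: 20.0
```

Emit:
step_arm --commands '[{"translation": [0,0,0.5],"roll": 0},{"translation": [0,0,0.5],"roll": 0},{"translation": [0,0,0],"roll": 0},{"translation": [0,0,0],"roll": 0},{"translation": [0,0,0],"roll": 0}]'

```text
time: 35.1
tool_pos: [0.4766, -0.0215, 0.0375]
tool_rot: [-3.142, 0.0, 1.67]
contact_force: [0.0, 0.2, -0.4]
opening: 0.0295
grip_force: 20.0
```

Emit:
step_arm --commands '[{"translation": [0,0,0.5],"roll": 0},{"translation": [0,0,0.3],"roll": 0},{"translation": [0,0,0],"roll": 0},{"translation": [0,0,0],"roll": 0}]'

```text
time: 35.43
tool_pos: [0.4766, -0.0215, 0.0368]
tool_rot: [3.142, 0.0, 1.67]
contact_force: [-1.5, 0.4, 0.5]
opening: 0.0297
grip_force: 20.0
```

Emit:
step_arm --commands '[{"translation": [0,0,0],"roll": 0},{"translation": [0,0,0],"roll": 0},{"translation": [0,0,0],"roll": 0},{"translation": [0,0,0],"roll": 0},{"translation": [0,0,0],"roll": 0},{"translation": [0,0,0],"roll": 0},{"translation": [0,0,-8],"roll": 0},{"translation": [0,0,-15],"roll": 0},{"translation": [0,0,-25],"roll": 0},{"translation": [0,0,-35],"roll": 0},{"translation": [0,0,-35],"roll": 0},{"translation": [0,0,-30],"roll": 0},{"translation": [0,0,-15],"roll": 0},{"translation": [0,0,0],"roll": 0}]' --fingers 0.6

```text
time: 36.6
tool_pos: [0.4785, -0.0218, 0.2041]
tool_rot: [3.134, 0.003, 1.67]
contact_force: [0.5, -0.4, -0.6]
opening: 0.0549
grip_force: 0.0
```

Emit:
step_arm --commands '[{"translation": [-30,0,0],"roll": 0},{"translation": [-30,0,0],"roll": 0},{"translation": [-30,0,0],"roll": 0},{"translation": [-30,0,0],"roll": 0},{"translation": [-30,0,0],"roll": 0},{"translation": [-30,0,0],"roll": 0},{"translation": [-30,0,0],"roll": 0},{"translation": [-30,0,0],"roll": 0},{"translation": [0,0,0],"roll": 0},{"translation": [0,0,0],"roll": 0},{"translation": [0,0,0],"roll": 0}]'

```text
time: 37.52
tool_pos: [0.4997, -0.2595, 0.1988]
tool_rot: [-3.14, -0.002, 1.669]
contact_force: [-0.4, -0.4, 0.0]
opening: 0.0548
grip_force: 0.0
```

```bash
python3 - <<'E'
from h import *
c=get_calibration("top"); im=read_camera("top")[:,:,::-1].copy(); s=read_camera("scene")[:,:,::-1].copy()
a=cv2.resize(im[100:250,110:460],None,fx=2,fy=2,interpolation=cv2.INTER_CUBIC); b=cv2.resize(s[185:300,230:460],(700,298),interpolation=cv2.INTER_CUBIC)
o=np.zeros((598,700,3),np.uint8); o[:300]=a; o[300:598]=b; cv2.imwrite("pics/end.png",o)
# expected seated pan/foot: project known rims on the top view
for n,p in(("pan flange bottom c",[.6795,-.0025,.052]),("pan top c",[.6795,-.0025,.080])): print(n,2*(proj(c,p)-[110,100]), proj(get_calibration("scene"),p))
E
```

```text
pan flange bottom c [360.44495362  82.23831659] [277.47884817 247.60342952]
pan top c [358.81910761  76.13806103] [276.80450662 240.79093104]
```

View pics/end.png

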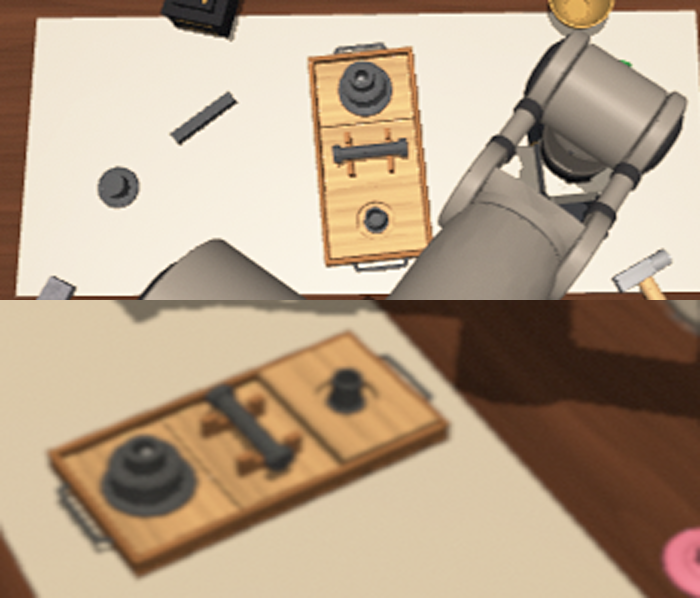

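The foot and pan are stacked on the post, the stem lies across both rests and the cup stands in the well. The blank and the bar have not moved. Handing in.

```bash
python3 -c "
from cell import *
print(hand_in())"
```

```text
the job is handed in; nothing more can be done
None
```

I placed all four parts in the tray in the order asked (foot, pan, stem, cup), left the blank and bar where they lay, and handed the job in after about 38 s with the gripper open and clear.

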